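Open the push-and-turn safety cap of the bolted-down reagent bottle

TASK

Take the cap off the amber reagent bottle that is bolted to the round base plate: grip its push-and-turn safety cap, press it down, and while it is down twist it counter-clockwise (seen from above) about a sixth of a turn until it is free; do not force it. Then lift the cap straight up and finish while holding it still and upright in the gripper, about 8 cm higher than it sat and over the bottle's mouth. Leave the other bottles and the tip box where they are.

Things in the scene. Friction and masses are not known exactly. Their poses are not given: they have to be found in the camera images.
- cap_grip (a point): Centre line of the white ribbed safety cap, 14 mm below its top: the height to grip it at, from any side. The cap is a loose upright cylinder, 42 mm wide, 55 mm tall, about 60 g. z is up. Two ears (9 mm wide, 4 mm thick) stick out at its lower rim, along its own +x and -x, to 30 mm from the axis. Locked, its top is 184 mm above the table.
- lock_ring (a point): Fixed point on the amber bottle's axis, at the top of the two grey claws of its lock ring, 138 mm above the table; z is up. The claws lie along its +x and -x, 24 to 36 mm from the axis, over the locked cap's ears. cap_grip is 32 mm above this point when locked. Keep fingertips 9 mm above this point before pressing.
- bottle_1_mid (a point): Centre, half-way up, of a loose clear media bottle with a plain screw cap, 69 mm wide and 128 mm tall, upright; leave it.
- bottle_3_mid (a point): Centre, half-way up, of another loose clear media bottle with a plain screw cap, 70 mm wide and 133 mm tall, upright; leave it.
- tip_box_mid (a point): Centre of the loose pipette-tip box, 73 x 118 x 74 mm; leave it.
- cap: The same cap, origin on its axis at its lower rim. A spring inside pushes it up: 4 N at rest, 10 N at the bottom of its 8 mm stroke. It turns only when pressed over 4 mm down (6 mm is good) and only counter-clockwise from above. It is free to lift from about 45 degrees of turn; a stop ends the turn near 97: 60 is good.
- bottle: The amber bottle with the safety cap, with its lock ring and base; origin on its axis at table height, z up. It is 78 mm wide, its open mouth is 148 mm above the table, and it is bolted to a 104 mm round base plate that cannot move.
Not all that is in view belongs to the job. There is more than one size of the cap; the one meant has the size given above. What is shaped like the bottle but purple is not meant.

How it is judged:
On the way, in this order (a step that is already met when the one before it is completed fails the run):
1. the cap is gripped and pressed more than 4 mm down while still locked (z of cap_grip in the frame of lock_ring below 0.028 m and angle between the x axis of cap_grip and the x axis of lock_ring, either way round below 0.35 rad and contact force between cap and the fingers above 1 N), for 0.1 s.
2. the gripped cap is twisted at least 43 degrees from the locked position, not yet lifted off (angle between the x axis of cap_grip and the x axis of lock_ring, either way round above 0.75 rad and z of cap_grip in the frame of lock_ring below 0.045 m and contact force between cap and the fingers above 1 N), for 0.1 s.
At the end, for the whole second after the job is handed in: The cap is held in the fingers, still (under 3 cm/s) and upright (within 17 degrees), 5 to 14 cm higher than it sat, within 4 cm of the bottle's axis, touching nothing of the bottle; the two media bottles and the tip box are within 2 cm of where they were (z of cap_grip in the frame of lock_ring between 0.082 and 0.172 m and horizontal distance between cap_grip and lock_ring below 0.04 m and angle between cap_grip's own z axis and vertical below 0.3 rad and contact force between cap and the fingers above 1 N and contact force between cap and bottle below 0.05 N and linear speed of cap below 0.03 m/s and distance of each of bottle_1_mid, bottle_3_mid, tip_box_mid from where it was at the start of the episode below 0.02 m); the arm keeps its last pose, push and grip.
It fails at once if the cap is forced against the bottle with more than 60 N (contact force between cap and bottle above 60 N).
It fails at once if a media bottle or the tip box is shifted by more than 2 cm (distance of any of bottle_1_mid, bottle_3_mid, tip_box_mid from where it was at the start of the episode above 0.02 m).
It also fails if it takes over 35 s, if anything falls off the work surface, if the arm or the gripper's body presses on something with over 40 N, if the wrist force passes 120 N, or if a joint passes its speed limit or range.

ROBOT

A 7-joint arm with a two-finger parallel gripper is mounted at the origin on a cart in front of the work surface, level with it; the furniture and walls round the work are solid. World frame = base frame: x ahead of the robot, y to its left, z up, the work surface at z = 0. Lengths are in m, angles in rad, forces in N, time in s.
With the tool pointing down it reaches from about 0.425 to 0.875 m from the base axis. Payload 4.7 kg.
Tool frame: the origin (TCP) lies midway between the tips of the shut fingers; the grasp point (between the pads) lies 19 mm behind it; x points along the fingers, z is the direction in which the jaws open and shut, and the axes are right-handed (so a half turn about x gives the same grasp; the last joint's range is limited). The gripper opens to 87 mm and grips with 3 to 60 N. Pads are 19 mm wide; open, the fingers measure 117 mm over their backs; the gripper's body (75 mm by 190 mm) begins 51 mm behind the grasp point.
Start: joints at [-1.184, 0.321, -0.07, 1.45, 0.023, 1.371, -0.057], TCP at [0.237, 0.605, 0.223] pointing down, gripper open.
Joint ranges: [-2.86, 2.86], [-0.3, 2.09], [-1.38, 1.24], [0.06, 2.45], [-1.56, 4.7], [0.09, 2.05], [-2.69, 2.69]. Speed limits (rad/s): [2.57, 2.57, 3.14, 3.14, 3.14, 3.14, 3.14].

INTERFACE

Orientations are given as [roll, pitch, yaw] about the fixed x, y, z axes, in that order (R = Rz(yaw) Ry(pitch) Rx(roll)).
In Python, from workcell import monitor, read_camera, get_calibration, bot, models gives the robot as it stands.
- The arm moves only by the tool play_rows, never from a script. Its argument "targets" is a list of rows, each an object with "linear": the shift along the tool's x, y, z in cm, a list of three; "dr": the turn, a rotation vector about the tool's x, y, z in rad, a list of three; "claw": the closure, from 0 (fully open) to 1 (shut). A call has 1 to 12 rows; each row shifts and turns the commanded pose from where the row before left it, along the tool's axes as they then stand; what a row does not reach is not made up. A row lasts 1/10 s, in which the tool goes at most 50 mm and 8.59 degrees, less where a joint would pass 70% of its speed; a pose out of reach is approached as far as the arm can. A call with a gripper value outside its range is refused whole. The fingers move at their own pace and stop on an object; "newtons" is the grip in N (left out, the last holds). Time passes only in rows, so rows that do not move let the fingers close. It gives the time, the measured TCP pose, the force and the opening at its end, in the units of the state.
- monitor.state(): the state, without advancing time (a new reading comes with each control period).
- read_camera(name): name is "side" or "top" or "wrist"; returns the picture (400x640x3 uint8, red, green, blue); there is no depth.
- get_calibration(name): a dict with "vertical_fov" (degrees; the focal length in pixels is half the picture's height over the tangent of half this angle, whatever the lens; pixels are square), "cx", "cy" (the principal point, pixels), "eye" and "orientation" of the camera in the world. Camera axes: x right, y down, z forward; pixel columns grow to the right and rows downward; lengths in m; the calibration is good to about 2 mm. A picture is of the moment at which its call begins: read the wrist's pose just before it. get_calibration takes no time and is no camera call; for the wrist camera it gives the pose at the moment of the call.
- bot.hand_in(): hands the job in, once; it reports no verdict.
Trained networks look in the newest picture that a camera, given by its name, has taken for a name from the list of things; names that differ only in an ending like _2 or _b are one class to them, and where a whole thing is asked for, a point or a joint stands for the part that bears it (a point fixed in the world has none). Each returns a list of dicts, best first, with "conf" (0 to 1); they miss things now and then, are a little off and sometimes report something else, mostly with a low value. They report only what shows in the picture. A call takes as long as a camera call. They do not tell look-alikes from the thing itself.
- models.silhouettes(camera, name): "mask" (400x640 bool, what is visible of it).
- models.landmark_of(camera, name): "location" ([x, y, z] in m, in world coordinates, good to about 4 mm: a listed point, or the origin of a listed thing).
The state is a dict: "time": time; "joint_pos": joint angles; "qd": joint speeds; "tau": joint torques, N m; "tool_pos": TCP position; "eef_rot": TCP orientation; "contact_force": force on the tool from outside, world axes, zero at the start; "ft_torque": the same for the moment, N m; "grip_width": finger opening in m.
Only numpy, scipy, OpenCV 4.12 (cv2) and the standard library are available. Lean on these libraries where they do the work, as an engineer would, in place of code of your own. Each camera call takes 0.05 s, during which the arm holds its last target.

## Working session

There is one attempt and no reset: what is moved stays moved. The work goes in short steps, Python scripts to look and compute and a tool call to move; the robot and the scene stay as the last step left them, time stands still between calls to the robot, and variables do not carry over. Pictures are saved under pics/ and viewed, and the job is handed in when it is done.

Besides the shell and the picture viewer there is one more tool, called after "Emit:" as a command line: name --argument value ..., lists and objects as JSON in quotes. play_rows: Moves the arm, as the interface text tells. Its arguments: {"type":"object","properties":{"targets":{"type":"array","items":{"type":"object","properties":{"linear":{"type":"array","items":{"type":"number"}},"dr":{"type":"array","items":{"type":"number"}},"claw":{"type":"number"}}}},"newtons":{"type":"number"}},"required":["targets"]}

```bash
mkdir -p pics; ls; python3 - <<'E'
from workcell import monitor, read_camera, get_calibration, bot, models
import cv2, numpy as np
print(monitor.state())
for c in ["side","top","wrist"]:
    im=read_camera(c); cv2.imwrite(f"pics/{c}0.png",im[:,:,::-1]); print(c,get_calibration(c))
    for n in ["cap_grip","lock_ring","bottle","cap","bottle_1_mid","tip_box_mid"]:
        try: print(c,n,[(np.round(d["location"],3).tolist(),round(d["conf"],2)) for d in models.landmark_of(c,n)])
        except Exception as e: print(n,e)
print(monitor.state()["time"])
E
```

```text
pics
{'time': 0.0, 'joint_pos': array([-1.18387576,  0.32184461, -0.07009723,  1.45166235,  0.02257534,
        1.37080787, -0.05692206]), 'qd': array([-0.00045176, -0.00109932, -0.00149275, -0.00093836,  0.0004327 ,
       -0.00107536,  0.00038453]), 'tau': array([-6.13786688e-05, -4.91290069e+01, -4.03837077e-01, -3.12521124e+01,
       -6.36851834e-02,  4.37316787e-02,  1.98548432e-04]), 'tool_pos': array([0.23658772, 0.60481907, 0.22145393]), 'eef_rot': array([-3.10534789,  1.5688611 , -1.90735697]), 'contact_force': array([-0.23937798,  0.31386161, -0.34855269]), 'ft_torque': array([-0.09231046, -0.01498044,  0.03419525]), 'grip_width': 0.08688387056269552}
side {'vertical_fov': 53.64071518534772, 'cx': 320.887695149771, 'cy': 204.55239990005887, 'eye': array([ 0.42336321, -1.12919835,  0.56742552]), 'orientation': array([-2.06608255,  0.02146196, -0.18729003])}
side cap_grip [([0.671, -0.447, 0.056], 0.83), ([0.521, -0.362, 0.17], 0.77)]
side lock_ring [([0.518, -0.366, 0.138], 0.98), ([0.518, -0.642, 0.136], 0.74)]
side bottle [([0.525, -0.367, 0.005], 0.95), ([0.516, -0.642, 
[... 437 characters left out ...]
0.58), ([0.519, -0.365, 0.129], 0.19)]
top lock_ring [([0.516, -0.642, 0.138], 0.86), ([0.517, -0.364, 0.14], 0.57)]
top bottle [([0.517, -0.641, -0.004], 0.93), ([0.519, -0.367, -0.002], 0.91)]
top cap [([0.522, -0.365, 0.126], 0.71), ([0.674, -0.442, -0.002], 0.58)]
top bottle_1_mid [([0.488, -0.216, 0.065], 0.8)]
top tip_box_mid [([0.538, -0.484, 0.039], 0.81)]
wrist {'vertical_fov': 66.87131138909226, 'cx': 317.9214353424256, 'cy': 200.03086675340603, 'eye': array([0.15887357, 0.63683007, 0.38587562]), 'orientation': array([ 2.83160430e+00, -3.99000349e-04,  1.19731158e+00])}
wrist cap_grip []
wrist lock_ring []
wrist bottle []
wrist cap []
wrist bottle_1_mid []
wrist tip_box_mid []
1.05
```

View pictures.

View pics/side0.png

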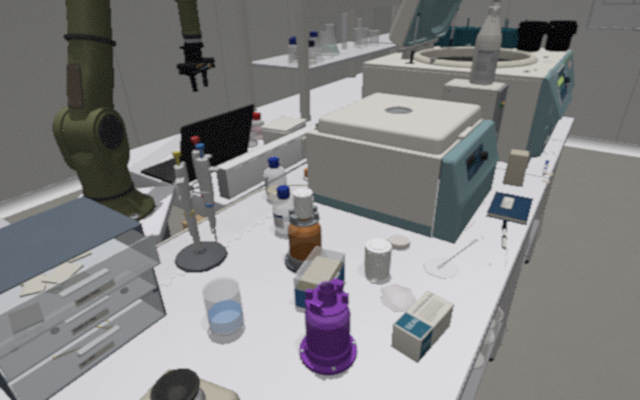

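View pics/top0.png

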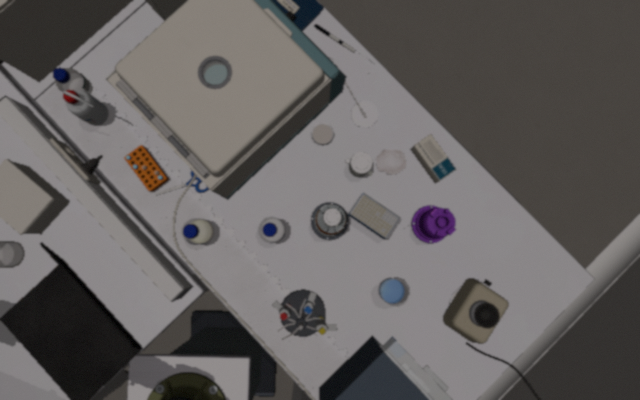

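```bash
cat > h.py <<'E'
import numpy as np, cv2
from scipy.spatial.transform import Rotation as R
from workcell import monitor, read_camera, get_calibration, bot, models
def cam(n):
    c=get_calibration(n); f=200/np.tan(np.radians(c["vertical_fov"]/2))
    return c,f,R.from_euler("xyz",c["orientation"]).as_matrix()
def proj(n,p):
    c,f,M=cam(n); q=M.T@(np.array(p,float)-c["eye"]); return np.array([c["cx"]+f*q[0]/q[2],c["cy"]+f*q[1]/q[2]])
def ray(n,u,v,z):
    c,f,M=cam(n); d=M@np.array([(u-c["cx"])/f,(v-c["cy"])/f,1]); return c["eye"]+d*(z-c["eye"][2])/d[2]
E
python3 - <<'E'
from h import *
s=cv2.imread("pics/side0.png"); t=cv2.imread("pics/top0.png")
cv2.imwrite("pics/side_crop.png",cv2.resize(s[140:320,220:440],None,fx=3.2,fy=3.2,interpolation=cv2.INTER_CUBIC))
cv2.imwrite("pics/top_crop.png",cv2.resize(t[120:360,150:470],None,fx=2.4,fy=2.4,interpolation=cv2.INTER_CUBIC))
cv2.imwrite("pics/side_l.png",cv2.resize(s[0:280,0:340],None,fx=2.1,fy=2.1,interpolation=cv2.INTER_CUBIC))
for p in [(.519,-.366,.184),(.519,-.366,.138),(.519,-.366,0),(.671,-.443,0)]: print(p,proj("side",p),proj("top",p))
M=R.from_euler("xyz",monitor.state()["eef_rot"]).as_matrix(); print(M)
E
```

```text
(0.519, -0.366, 0.184) [302.49311091 192.25559644] [331.90793106 216.30291369]
(0.519, -0.366, 0.138) [303.39381508 210.75117531] [331.15402113 217.45579583]
(0.519, -0.366, 0) [305.8460661  261.10711199] [329.19858933 220.44605011]
(0.671, -0.443, 0) [376.87489181 272.33610822] [358.172481   166.06839474]
[[ 8.68285006e-05 -9.31314454e-01  3.64216118e-01]
 [ 1.18351649e-04  3.64216127e-01  9.31314447e-01]
 [-9.99999989e-01 -3.77590586e-05  1.41846942e-04]]
```

View pics/side_crop.png

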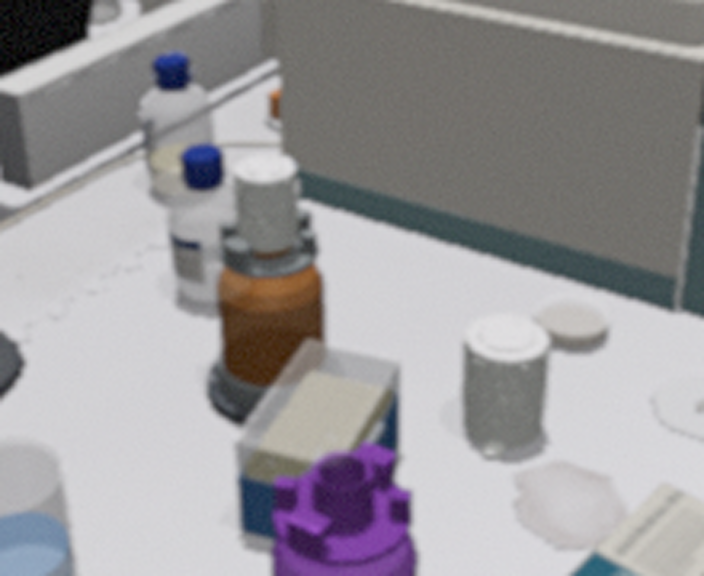

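View pics/top_crop.png

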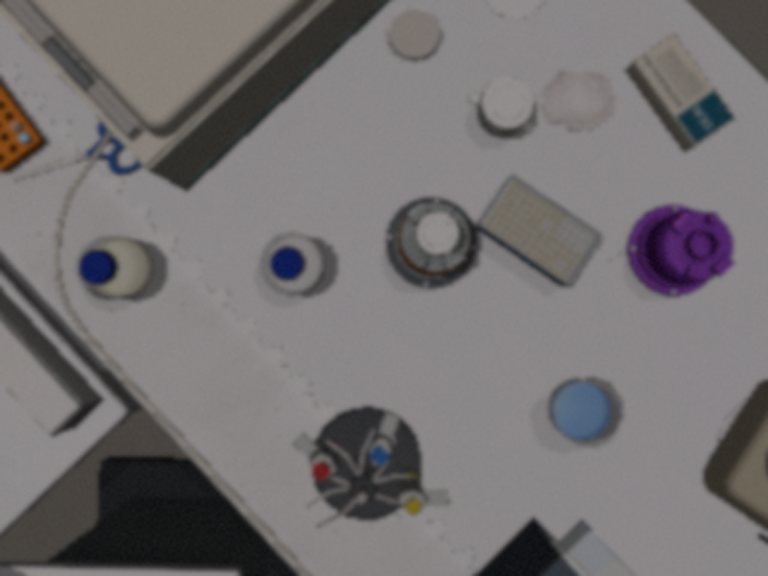

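View pics/side_l.png

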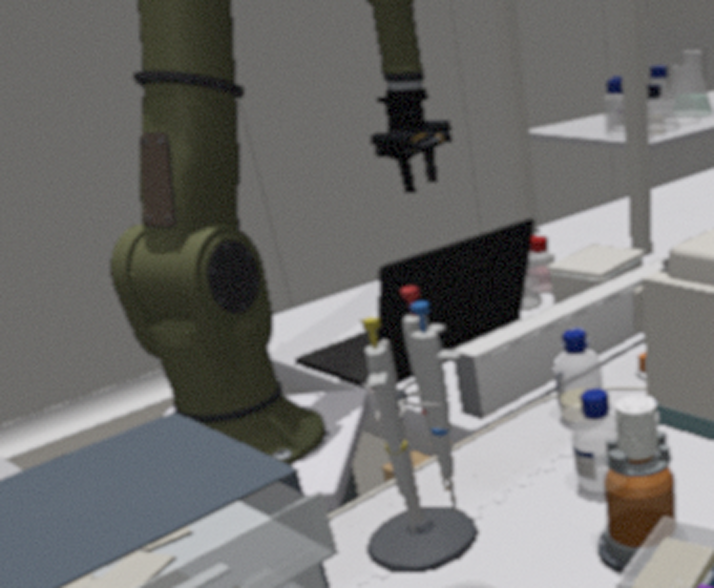

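```bash
python3 - <<'E'
from h import *
def tri(a,b):
    A=[];B=[]
    for n,(u,v) in (("side",a),("top",b)):
        c,f,M=cam(n); d=M@np.array([(u-c["cx"])/f,(v-c["cy"])/f,1]); d/=np.linalg.norm(d)
        P=np.eye(3)-np.outer(d,d); A.append(P);B.append(P@c["eye"])
    x=np.linalg.solve(sum(A),sum(B)); print(a,b,x.round(3),"res",(proj("side",x)-a).round(1),(proj("top",x)-b).round(1))
tri((195,140),(284,317)) # red pipette
tri((200,147),(308,310)) # blue
tri((177,158),(322,331)) # yellow
tri((311,130),(217,187)) # centrifuge near corner?
tri((481,100),(343,75)) #?
tri((253,107),(70,265))
tri((121,180),(115,322))
tri((256,117),(70,95)) # red bottle
tri((220,190),(190,290)) # box end
print("stand base",ray("side",200,255,0),ray("top",303,312,0))
E
```

```text
(195, 140) (284, 317) [ 0.3   -0.265  0.287] res [-0.9 -0. ] [-0.1 -0.9]
(200, 147) (308, 310) [ 0.315 -0.315  0.288] res [-0.6 -0. ] [-0.  -0.6]
(177, 158) (322, 331) [ 0.271 -0.346  0.279] res [-0.8 -0. ] [-0.1 -0.7]
(311, 130) (217, 187) [ 0.58  -0.103  0.236] res [-1.3  0.2] [ 0.2 -1.6]
(481, 100) (343, 75) [ 0.841 -0.396  0.357] res [-22.2   5.8] [  9.7 -18.6]
(253, 107) (70, 265) [0.416 0.219 0.23 ] res [-6.9  0. ] [  1.3 -10.2]
(121, 180) (115, 322) [0.124 0.142 0.053] res [41.6 -7.4] [11.9 48.2]
(256, 117) (70, 95) [0.602 0.194 0.257] res [ 45.6 -20.2] [12.2 76.3]
(220, 190) (190, 290) [ 0.319 -0.005  0.039] res [ 2.6 -0.2] [-0.  3.]
stand base [ 0.26701551 -0.28495649  0.        ] [ 0.27187215 -0.30064927  0.        ]
```

Target: the white cap on the amber bottle at side (303,203) / top (332,216), about 42 mm wide with its top at 184 mm. The loose white pot at side (377,258) is about 60 mm wide and stands on the table. The purple one at (328,325) is ruled out by colour. The centrifuge is about 0.25 m tall and the pipettes 0.29 m, so I lift first and then orbit.

Emit:
play_rows --targets '[{"linear": [-4.6, 0, 0]}, {"linear": [-4.6, 0, 0]}, {"linear": [-4.6, 0, 0]}, {"linear": [-4.6, 0, 0]}, {"linear": [-4.6, 0, 0]}]'

```text
invalid input
```

Emit:
play_rows --targets '[{"linear": [-4.6, 0, 0], "dr": [0, 0, 0], "claw": 0}, {"linear": [-4.6, 0, 0], "dr": [0, 0, 0], "claw": 0}, {"linear": [-4.6, 0, 0], "dr": [0, 0, 0], "claw": 0}, {"linear": [-4.6, 0, 0], "dr": [0, 0, 0], "claw": 0}, {"linear": [-4.6, 0, 0], "dr": [0, 0, 0], "claw": 0}]'

```text
time: 1.55
tool_pos: [0.2366, 0.605, 0.4548]
eef_rot: [-0.038, 1.57, 1.16]
contact_force: [0.2, 1.0, 0.4]
grip_width: 0.0868
```

Emit:
play_rows --targets '[{"linear": [0, -4.5, -0.2], "dr": [0.07, 0, 0], "claw": 0}, {"linear": [0, -4.5, -0.2], "dr": [0.07, 0, 0], "claw": 0}, {"linear": [0, -4.5, -0.2], "dr": [0.07, 0, 0], "claw": 0}, {"linear": [0, -4.5, -0.2], "dr": [0.07, 0, 0], "claw": 0}, {"linear": [0, -4.5, -0.2], "dr": [0.07, 0, 0], "claw": 0}, {"linear": [0, -4.5, -0.2], "dr": [0.07, 0, 0], "claw": 0}, {"linear": [0, -4.5, -0.2], "dr": [0.07, 0, 0], "claw": 0}, {"linear": [0, -4.5, -0.2], "dr": [0.07, 0, 0], "claw": 0}, {"linear": [0, -4.5, -0.2], "dr": [0.07, 0, 0], "claw": 0}, {"linear": [0, -4.5, -0.2], "dr": [0.07, 0, 0], "claw": 0}, {"linear": [0, -4.5, -0.2], "dr": [0.07, 0, 0], "claw": 0}, {"linear": [0, -4.5, -0.2], "dr": [0.07, 0, 0], "claw": 0}]'

```text
time: 2.75
tool_pos: [0.6024, 0.2264, 0.4523]
eef_rot: [-0.772, 1.571, -0.416]
contact_force: [-0.2, -0.5, -0.7]
grip_width: 0.0871
```

Emit:
play_rows --targets '[{"linear": [0, -4.5, -0.2], "dr": [0.07, 0, 0], "claw": 0}, {"linear": [0, -4.5, -0.2], "dr": [0.07, 0, 0], "claw": 0}, {"linear": [0, -4.5, -0.2], "dr": [0.07, 0, 0], "claw": 0}, {"linear": [0, -4.5, -0.2], "dr": [0.07, 0, 0], "claw": 0}, {"linear": [0, -4.5, -0.2], "dr": [0.07, 0, 0], "claw": 0}, {"linear": [0, -4.5, -0.2], "dr": [0.07, 0, 0], "claw": 0}, {"linear": [0, -4.5, -0.2], "dr": [0.07, 0, 0], "claw": 0}, {"linear": [0, -4.5, -0.2], "dr": [0.07, 0, 0], "claw": 0}, {"linear": [0, -4.5, -0.2], "dr": [0.07, 0, 0], "claw": 0}, {"linear": [0, -4.5, -0.2], "dr": [0.07, 0, 0], "claw": 0}, {"linear": [0, -4.5, -0.2], "dr": [0.07, 0, 0], "claw": 0}, {"linear": [0, -4.5, -0.2], "dr": [0.07, 0, 0], "claw": 0}]'

```text
time: 3.95
tool_pos: [0.5636, -0.2971, 0.4524]
eef_rot: [0.077, 1.571, -0.407]
contact_force: [0.8, 0.0, 0.1]
grip_width: 0.0872
```

```bash
python3 - <<'E'
from h import *
s=monitor.state(); print(s["joint_pos"].round(3), R.from_euler("xyz",s["eef_rot"]).as_matrix().round(3))
im=read_camera("wrist"); cv2.imwrite("pics/wrist1.png",im[:,:,::-1])
for n in ["cap_grip","lock_ring","bottle"]:
    print(n,[(np.round(d["location"],4).tolist(),round(d["conf"],2)) for d in models.landmark_of("wrist",n)])
print(proj("wrist",(.519,-.366,.184)))
E
```

```text
[ 0.018  0.333  0.633  1.043 -0.201  1.822  0.09 ] [[ 0.     0.466  0.885]
 [-0.     0.885 -0.466]
 [-1.     0.     0.   ]]
cap_grip [([0.5177, -0.3642, 0.1666], 0.81), ([0.6658, -0.439, 0.0588], 0.59)]
lock_ring [([0.5228, -0.3682, 0.1405], 0.79), ([0.517, -0.6408, 0.1379], 0.77)]
bottle [([0.5178, -0.3639, 0.0004], 0.95)]
[313.06604143 218.3305155 ]
```

View pics/wrist1.png

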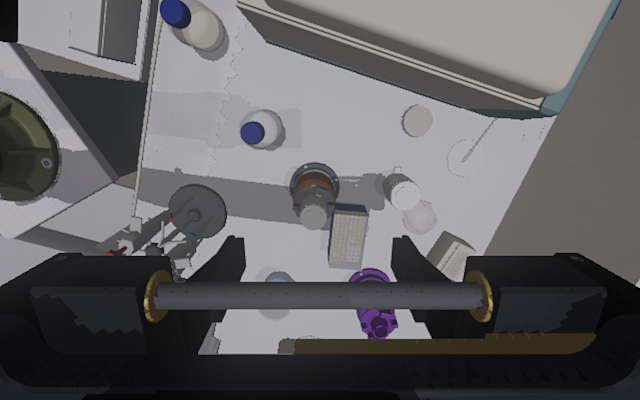

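Wrist view: the cap top is at (313,217), and my estimate projects to (313,218). All three cameras agree on (0.519, -0.366). Next I centre over it and go part of the way down.

Emit:
play_rows --targets '[{"linear": [0, -4.1, -0.4], "dr": [0, 0, 0], "claw": 0}, {"linear": [0, -4.1, -0.35], "dr": [0, 0, 0], "claw": 0}, {"linear": [4.5, 0, 0], "dr": [0, 0, 0], "claw": 0}, {"linear": [4.5, 0, 0], "dr": [0, 0, 0], "claw": 0}, {"linear": [4.5, 0, 0], "dr": [0, 0, 0], "claw": 0}, {"linear": [4.5, 0, 0], "dr": [0, 0, 0], "claw": 0}, {"linear": [3, 0, 0], "dr": [0, 0, 0], "claw": 0}]'

```text
time: 4.85
tool_pos: [0.5202, -0.3612, 0.2389]
eef_rot: [2.73, 1.567, 2.253]
contact_force: [0.5, 0.4, -0.3]
grip_width: 0.0872
```

```bash
python3 - <<'E'
from h import *
im=read_camera("wrist"); s=monitor.state(); print(s["joint_pos"].round(3), s["tool_pos"].round(4),R.from_euler("xyz",s["eef_rot"]).as_matrix().round(3))
cv2.imwrite("pics/wrist2.png",im[:,:,::-1])
for n in ["cap_grip","lock_ring"]:
    print(n,[(np.round(d["location"],4).tolist(),round(d["conf"],2)) for d in models.landmark_of("wrist",n)])
im=read_camera("side"); cv2.imwrite("pics/side2.png",cv2.resize(im[100:300,220:420,::-1],None,fx=3,fy=3))
for n in ["cap_grip","lock_ring"]:
    print(n,[(np.round(d["location"],4).tolist(),round(d["conf"],2)) for d in models.landmark_of("side",n)])
print(proj("wrist",(.519,-.366,.184)))
E
```

```text
[ 0.065  0.32   0.635  1.495 -0.19   1.4    0.232] [ 0.5185 -0.36    0.2343] [[-0.009  0.46   0.888]
 [ 0.006  0.888 -0.46 ]
 [-1.     0.002 -0.011]]
cap_grip [([0.6654, -0.4409, 0.0585], 0.93), ([0.5181, -0.3648, 0.1664], 0.76)]
lock_ring []
cap_grip [([0.672, -0.4455, 0.0549], 0.87), ([0.5169, -0.3634, 0.173], 0.75)]
lock_ring [([0.5166, -0.3658, 0.1339], 0.88), ([0.5153, -0.6381, 0.1374], 0.86)]
[315.61787709 218.615537  ]
```

View pics/wrist2.png

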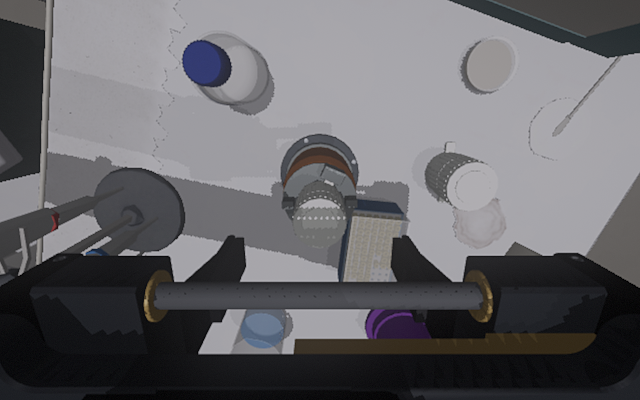

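View pics/side2.png

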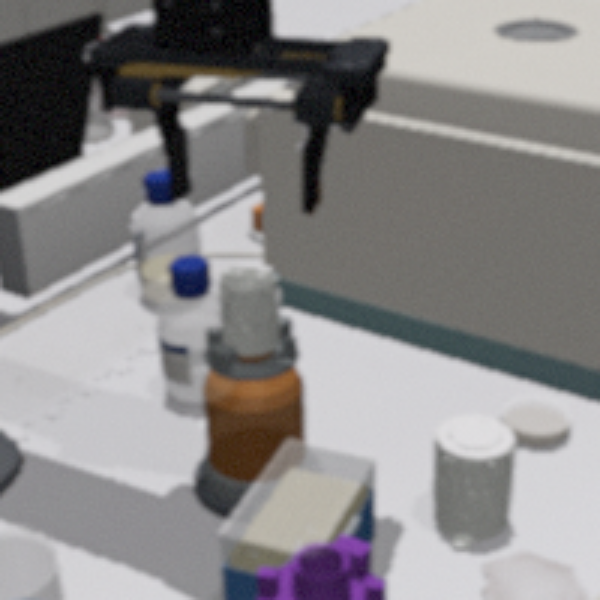

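Emit:
play_rows --targets '[{"linear": [0, 0, 0], "dr": [0, 0, 0], "claw": 0}]'

```text
time: 5.25
tool_pos: [0.5207, -0.3653, 0.245]
eef_rot: [-0.011, 1.567, -0.493]
contact_force: [0.4, -0.5, -0.1]
grip_width: 0.0869
```

```bash
python3 - <<'E'
from h import *
s=monitor.state(); print(s["time"],s["tool_pos"].round(4),s["contact_force"].round(2),s["qd"].round(3));print(R.from_euler("xyz",s["eef_rot"]).as_matrix().round(4))
E
```

```text
5.25 [ 0.5207 -0.3653  0.245 ] [ 0.43 -0.53 -0.06] [ 0.002  0.003  0.002  0.011  0.    -0.003 -0.001]
[[ 0.0035  0.463   0.8863]
 [-0.0019  0.8863 -0.463 ]
 [-1.     -0.      0.004 ]]
```

Emit:
play_rows --targets '[{"linear": [0, 0, 0], "dr": [0, 0, 0], "claw": 0}, {"linear": [0, 0, 0], "dr": [0, 0, 0], "claw": 0}, {"linear": [0, 0, 0], "dr": [0, 0, 0], "claw": 0}]'

```text
time: 5.55
tool_pos: [0.5196, -0.3649, 0.243]
eef_rot: [0.188, 1.57, -0.294]
contact_force: [-0.3, 0.5, -0.0]
grip_width: 0.087
```

```bash
python3 - <<'E'
from h import *
s=monitor.state(); print(s["time"],s["tool_pos"].round(4),s["contact_force"].round(2),s["qd"].round(3));print(R.from_euler("xyz",s["eef_rot"]).as_matrix().round(4))
E
```

```text
5.55 [ 0.5196 -0.3649  0.243 ] [-0.32  0.54 -0.02] [ 0.     0.004 -0.002  0.004  0.    -0.002 -0.001]
[[ 6.000e-04  4.636e-01  8.860e-01]
 [-2.000e-04  8.860e-01 -4.636e-01]
 [-1.000e+00  1.000e-04  6.000e-04]]
```

Emit:
play_rows --targets '[{"linear": [2.0, -0.1, 0], "dr": [0, 0, 0], "claw": 0}, {"linear": [2.0, 0, 0], "dr": [0, 0, 0], "claw": 0}, {"linear": [1.6, 0, 0], "dr": [0, 0, 0], "claw": 0}, {"linear": [1.2, 0, 0], "dr": [0, 0, 0], "claw": 0}, {"linear": [1.0, 0, 0], "dr": [0, 0, 0], "claw": 0}, {"linear": [0.7, 0, 0], "dr": [0, 0, 0], "claw": 0}, {"linear": [0.4, 0, 0], "dr": [0, 0, 0], "claw": 0}, {"linear": [0.2, 0, 0], "dr": [0, 0, 0], "claw": 0}, {"linear": [0, 0, 0], "dr": [0, 0, 0], "claw": 0}, {"linear": [0, 0, 0], "dr": [0, 0, 0], "claw": 0}, {"linear": [0, 0, 0], "dr": [0, 0, 0], "claw": 0}]'

```text
time: 6.65
tool_pos: [0.5193, -0.3658, 0.1521]
eef_rot: [0.091, 1.57, -0.391]
contact_force: [-0.5, 0.4, 0.2]
grip_width: 0.0866
```

```bash
python3 - <<'E'
from h import *
im=read_camera("wrist"); s=monitor.state(); print(s["time"],s["joint_pos"].round(3), s["tool_pos"].round(4),s["contact_force"].round(2))
print(R.from_euler("xyz",s["eef_rot"]).as_matrix().round(4))
cv2.imwrite("pics/wrist3.png",im[:,:,::-1])
im=read_camera("side"); cv2.imwrite("pics/side3.png",cv2.resize(im[130:300,230:400,::-1],None,fx=3.5,fy=3.5))
E
```

```text
6.7 [ 0.081  0.372  0.621  1.603 -0.226  1.239  0.261] [ 0.5193 -0.3658  0.152 ] [-0.37 -0.05 -0.64]
[[ 8.000e-04  4.635e-01  8.861e-01]
 [-3.000e-04  8.861e-01 -4.635e-01]
 [-1.000e+00  1.000e-04  8.000e-04]]
```

View pics/wrist3.png

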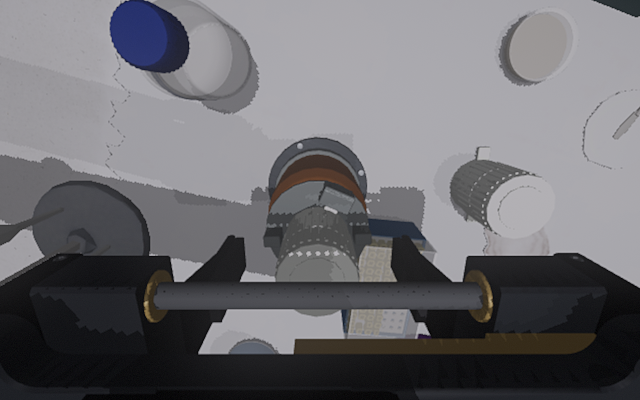

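View pics/side3.png

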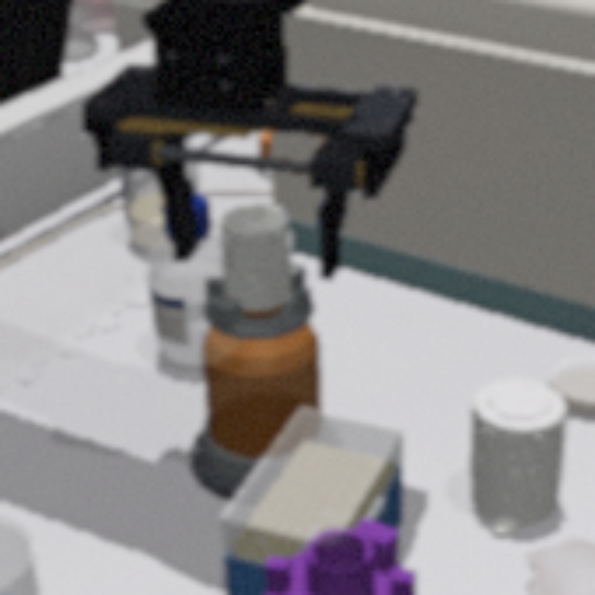

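The cap (column ~317) is centred between the fingertips (columns 245 and 393), and the tips are 14 mm above the claws. Closing.

Emit:
play_rows --targets '[{"linear": [0, 0, 0], "dr": [0, 0, 0], "claw": 1}, {"linear": [0, 0, 0], "dr": [0, 0, 0], "claw": 1}, {"linear": [0, 0, 0], "dr": [0, 0, 0], "claw": 1}, {"linear": [0, 0, 0], "dr": [0, 0, 0], "claw": 1}, {"linear": [0, 0, 0], "dr": [0, 0, 0], "claw": 1}, {"linear": [0, 0, 0], "dr": [0, 0, 0], "claw": 1}, {"linear": [0, 0, 0], "dr": [0, 0, 0], "claw": 1}, {"linear": [0, 0, 0], "dr": [0, 0, 0], "claw": 1}]' --newtons 40

```text
time: 7.55
tool_pos: [0.519, -0.3655, 0.1516]
eef_rot: [2.528, 1.571, 2.046]
contact_force: [-0.3, 0.9, 0.7]
grip_width: 0.0412
```

Emit:
play_rows --targets '[{"linear": [0.1, 0, 0], "dr": [0, 0, 0], "claw": 1}, {"linear": [0.1, 0, 0], "dr": [0, 0, 0], "claw": 1}, {"linear": [0.1, 0, 0], "dr": [0, 0, 0], "claw": 1}, {"linear": [0.1, 0, 0], "dr": [0, 0, 0], "claw": 1}, {"linear": [0.1, 0, 0], "dr": [0, 0, 0], "claw": 1}, {"linear": [0.1, 0, 0], "dr": [0, 0, 0], "claw": 1}, {"linear": [0, 0, 0], "dr": [0, 0, 0], "claw": 1}, {"linear": [0, 0, 0], "dr": [0, 0, 0], "claw": 1}]'

```text
time: 8.35
tool_pos: [0.519, -0.3655, 0.1463]
eef_rot: [1.643, 1.57, 1.161]
contact_force: [-3.0, 2.2, 6.1]
grip_width: 0.0414
```

```bash
python3 - <<'E'
from h import *
im=read_camera("wrist"); s=monitor.state(); print(s["time"],s["joint_pos"].round(3), s["tool_pos"].round(4),s["contact_force"].round(2),s["ft_torque"].round(2))
print(R.from_euler("xyz",s["eef_rot"]).as_matrix().round(4))
im2=cv2.resize(im[120:320,220:420,::-1],None,fx=3,fy=3);cv2.imwrite("pics/wrist4.png",im2)
E
```

```text
8.4 [ 0.082  0.376  0.619  1.609 -0.229  1.23   0.263] [ 0.519  -0.3655  0.1464] [-2.79  2.75  7.14] [ 0.48  0.73 -0.05]
[[ 3.000e-04  4.636e-01  8.861e-01]
 [ 4.000e-04  8.861e-01 -4.636e-01]
 [-1.000e+00  5.000e-04  1.000e-04]]
```

View pics/wrist4.png

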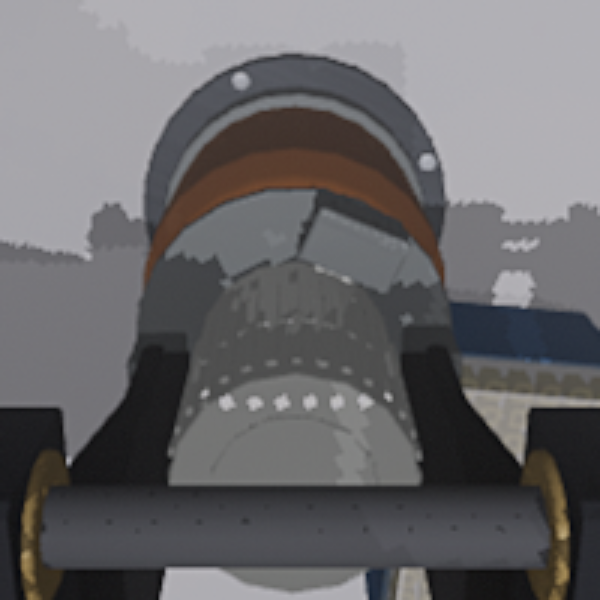

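Pressed about 5.3 mm with an axial force of 7 N, which matches the spring. I'll press about 1 mm more and do the first part of the twist.

Emit:
play_rows --targets '[{"linear": [0.1, 0, -0.05], "dr": [0, 0, 0], "claw": 1}, {"linear": [0, 0, 0], "dr": [0, 0, 0], "claw": 1}, {"linear": [0, 0, 0], "dr": [-0.05, 0, 0], "claw": 1}, {"linear": [0, 0, 0], "dr": [-0.05, 0, 0], "claw": 1}, {"linear": [0, 0, 0], "dr": [-0.05, 0, 0], "claw": 1}, {"linear": [0, 0, 0], "dr": [-0.05, 0, 0], "claw": 1}, {"linear": [0, 0, 0], "dr": [-0.05, 0, 0], "claw": 1}, {"linear": [0, 0, 0], "dr": [0, 0, 0], "claw": 1}]'

```text
time: 9.2
tool_pos: [0.5198, -0.3662, 0.1461]
eef_rot: [-0.253, 1.567, -0.484]
contact_force: [-0.1, 1.4, 7.6]
grip_width: 0.0408
```

```bash
python3 - <<'E'
from h import *
im=read_camera("wrist"); s=monitor.state(); print(s["time"],s["joint_pos"].round(3), s["tool_pos"].round(4),s["contact_force"].round(2),s["ft_torque"].round(2))
print(R.from_euler("xyz",s["eef_rot"]).as_matrix().round(4))
im2=cv2.resize(im[120:320,220:420,::-1],None,fx=3,fy=3);cv2.imwrite("pics/wrist5.png",im2)
E
```

```text
9.25 [ 0.114  0.368  0.576  1.609 -0.211  1.223  0.499] [ 0.5198 -0.3661  0.1461] [-0.25  0.35  7.35] [0.11 0.29 0.1 ]
[[ 3.100e-03  2.295e-01  9.733e-01]
 [-1.600e-03  9.733e-01 -2.295e-01]
 [-1.000e+00 -8.000e-04  3.400e-03]]
```

View pics/wrist5.png

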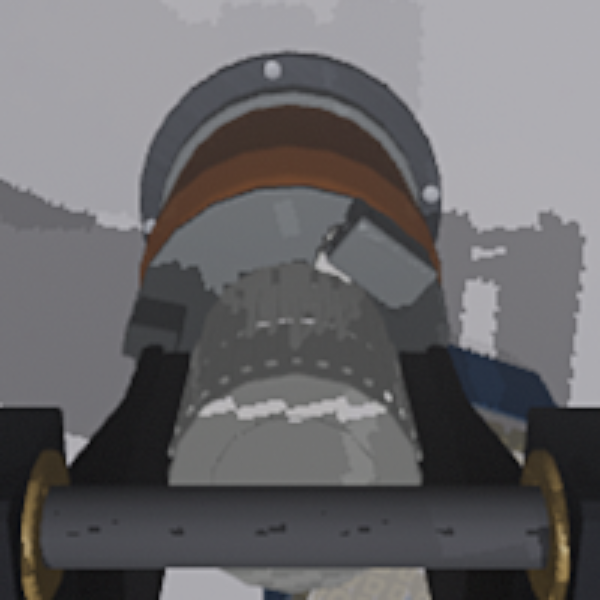

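The cap turned with the gripper: its white ear now shows beside the claw at crop (328,262), and the torque is low. Continuing the twist.

Emit:
play_rows --targets '[{"linear": [0.05, 0, 0], "dr": [-0.08, 0, 0], "claw": 1}, {"linear": [0, 0, 0], "dr": [-0.08, 0, 0], "claw": 1}, {"linear": [0, 0, 0], "dr": [-0.08, 0, 0], "claw": 1}, {"linear": [0, 0, 0], "dr": [-0.08, 0, 0], "claw": 1}, {"linear": [0, 0, 0], "dr": [-0.08, 0, 0], "claw": 1}, {"linear": [0, 0, 0], "dr": [-0.08, 0, 0], "claw": 1}, {"linear": [0, 0, 0], "dr": [-0.08, 0, 0], "claw": 1}, {"linear": [0, 0, 0], "dr": [-0.08, 0, 0], "claw": 1}, {"linear": [0, 0, 0], "dr": [-0.08, 0, 0], "claw": 1}, {"linear": [0, 0, 0], "dr": [-0.08, 0, 0], "claw": 1}, {"linear": [0, 0, 0], "dr": [0, 0, 0], "claw": 1}, {"linear": [0, 0, 0], "dr": [0, 0, 0], "claw": 1}]'

```text
time: 10.45
tool_pos: [0.5202, -0.3664, 0.1459]
eef_rot: [-1.07, 1.566, -0.502]
contact_force: [0.1, 0.1, 7.7]
grip_width: 0.0417
```

```bash
python3 - <<'E'
from h import *
im=read_camera("wrist"); s=monitor.state(); print(s["time"],s["joint_pos"].round(3), s["tool_pos"].round(4),s["contact_force"].round(2),s["ft_torque"].round(2))
print(R.from_euler("xyz",s["eef_rot"]).as_matrix().round(4))
im2=cv2.resize(im[120:320,220:420,::-1],None,fx=3,fy=3);cv2.imwrite("pics/wrist6.png",im2)
E
```

```text
10.5 [ 0.216  0.351  0.445  1.606 -0.159  1.216  1.26 ] [ 0.5202 -0.3664  0.1459] [ 0.64 -0.28  7.7 ] [-0.03  0.15  0.03]
[[ 0.0042 -0.5382  0.8428]
 [-0.0024  0.8428  0.5382]
 [-1.     -0.0042  0.0023]]
```

View pics/wrist6.png

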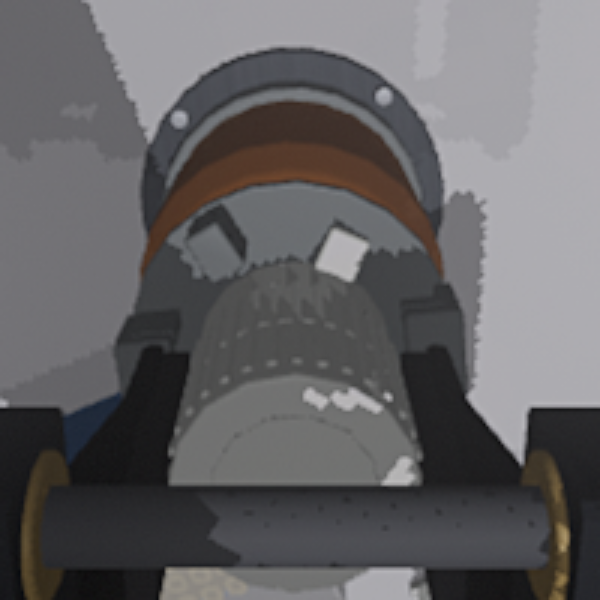

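Twisted 60.2°. The ear is in the open gap between the claws at crop (342,252), with low torque. Lifting, slowly at first.

Emit:
play_rows --targets '[{"linear": [-0.3, 0, 0], "dr": [0, 0, 0], "claw": 1}, {"linear": [-0.5, 0, 0], "dr": [0, 0, 0], "claw": 1}, {"linear": [-0.5, 0, 0], "dr": [0, 0, 0], "claw": 1}, {"linear": [-0.5, 0, 0], "dr": [0, 0, 0], "claw": 1}]'

```text
time: 10.9
tool_pos: [0.5181, -0.365, 0.1615]
eef_rot: [2.004, 1.569, 2.572]
contact_force: [0.1, 0.2, -1.1]
grip_width: 0.0406
```

The cap is free: the force is about -1 N, which is just its weight. Continuing the lift.

Emit:
play_rows --targets '[{"linear": [-0.8, 0, 0], "dr": [0, 0, 0], "claw": 1}, {"linear": [-1.0, 0, 0], "dr": [0, 0, 0], "claw": 1}, {"linear": [-1.2, 0, 0], "dr": [0, 0, 0], "claw": 1}, {"linear": [-1.2, 0, 0], "dr": [0, 0, 0], "claw": 1}, {"linear": [-1.0, 0, 0], "dr": [0, 0, 0], "claw": 1}, {"linear": [-0.8, 0, 0], "dr": [0, 0, 0], "claw": 1}, {"linear": [-0.5, 0, 0], "dr": [0, 0, 0], "claw": 1}, {"linear": [-0.3, 0, 0], "dr": [0, 0, 0], "claw": 1}, {"linear": [0, 0, 0], "dr": [0, 0, 0], "claw": 1}, {"linear": [0, 0, 0], "dr": [0, 0, 0], "claw": 1}, {"linear": [0, 0, 0], "dr": [0, 0, 0], "claw": 1}, {"linear": [0, 0, 0], "dr": [0, 0, 0], "claw": 1}]'

```text
time: 12.1
tool_pos: [0.5185, -0.3652, 0.2296]
eef_rot: [2.004, 1.57, 2.572]
contact_force: [-0.5, -0.6, -0.4]
grip_width: 0.041
```

```bash
python3 - <<'E'
from h import *
im=read_camera("side"); s=monitor.state(); print(s["time"],s["qd"].round(3), s["tool_pos"].round(4),s["contact_force"].round(2),s["grip_width"])
print(R.from_euler("xyz",s["eef_rot"]).as_matrix().round(4))
cv2.imwrite("pics/side7.png",cv2.resize(im[90:290,220:420,::-1],None,fx=3,fy=3))
for n in ["cap_grip","lock_ring","bottle_1_mid","tip_box_mid"]:
    print(n,[(np.round(d["location"],4).tolist(),round(d["conf"],2)) for d in models.landmark_of("side",n)])
im=read_camera("wrist");cv2.imwrite("pics/wrist7.png",im[:,:,::-1])
for n in ["bottle_1_mid","tip_box_mid"]:
    print(n,[(np.round(d["location"],4).tolist(),round(d["conf"],2)) for d in models.landmark_of("wrist",n)])
E
```

```text
12.15 [ 0.    -0.003 -0.    -0.002  0.    -0.001  0.001] [ 0.5185 -0.3653  0.2297] [-0.    0.17 -0.88] 0.04122757412375347
[[-5.000e-04 -5.379e-01  8.430e-01]
 [ 3.000e-04  8.430e-01  5.379e-01]
 [-1.000e+00  5.000e-04 -3.000e-04]]
cap_grip [([0.6727, -0.4478, 0.0572], 0.76)]
lock_ring [([0.5158, -0.366, 0.1389], 0.85), ([0.5179, -0.6401, 0.1382], 0.66)]
bottle_1_mid [([0.4854, -0.2135, 0.0622], 0.65)]
tip_box_mid [([0.5378, -0.4838, 0.0365], 0.72)]
bottle_1_mid [([0.4893, -0.2123, 0.0624], 0.92)]
tip_box_mid []
```

View pics/side7.png

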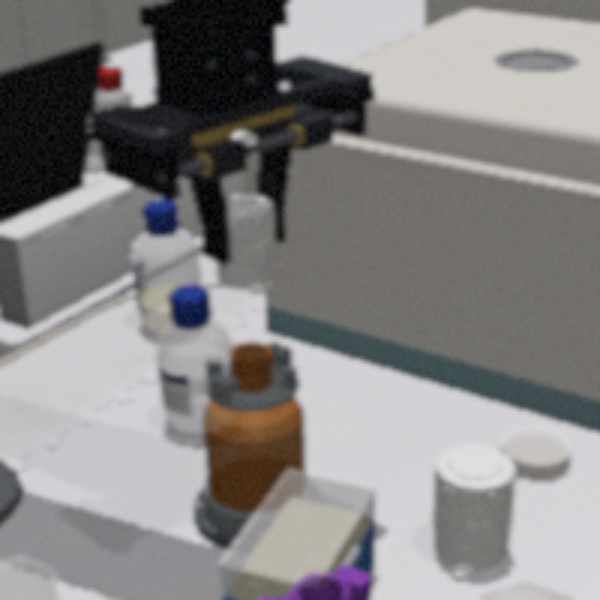

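View pics/wrist7.png

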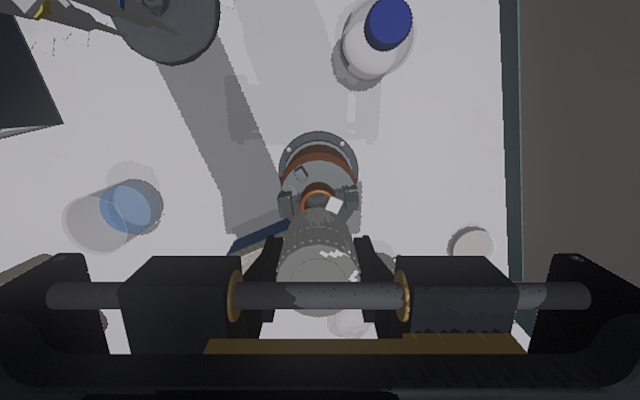

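The side view shows the cap upright in the fingers at crop (248,240), well above the open amber mouth at (252,365). The arm is still and the neighbours haven't moved. Handing in.

```bash
python3 - <<'E'
from h import *
print(bot.hand_in()); s=monitor.state(); print(s["time"],s["tool_pos"].round(4),s["grip_width"])
E
```

```text
the job is handed in; nothing more can be done
None
the job is handed in; nothing more can be done
```

The cap is off the amber bottle and held upright over its mouth, about 7.8 cm above where it sat. I handed the job in at about 12.3 s; no verdict was reported.

- **Grip and press:** I gripped the cap at 40 N and pressed it about 5.5 mm down. The axial force was 7–8 N, which matches the spring.
- **Twist and lift:** I turned it 60° counter-clockwise with little torque. It lifted clear with a reading of about -1 N, roughly its weight.
- **Last checks before handing in:**
    - The TCP was at (0.5185, -0.365, 0.230), 1–3 mm from the estimated bottle axis, and the joints were still.
    - The finger opening was 41 mm, as expected with the cap in the grip.
    - The side and wrist pictures show the cap upright above the open mouth.
    - `bottle_1_mid` and `tip_box_mid` measured within a few mm of where they started. I did not measure `bottle_3_mid`, but it stands where it did in the side view.
- **What disagreed:**
    - In the last picture the network did not report the lifted cap, only the larger look-alike on the table. The cap's position there rests on the TCP reading and the pictures.
    - In the last wrist picture the tip box was not reported either, so its position comes from the side camera alone.

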